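Shut the cage lid and press its card holder home

TASK

Press the wire lid of the cage shut until it snaps past its catch. Then take the card holder from its white stand and push it down, card facing outwards, behind the steel lip on the cage's front, in the middle of the lip, until its sprung seat is fully down, and finish while still holding it pressed home, without letting go. Leave the water bottle, the feed bowl and the scoop where they are.

Things in the scene. Friction and masses are not known exactly. Their poses are not given: they have to be found in the camera images.
- cage: Cream plastic cage tub fixed to the bench, 200 (x) by 280 (y) by 125 mm high; origin at the centre of its underside. +y points out of its front wall (at y = +140 mm), to the robot's left; the lid's hinge runs along x at y = -140, z = 129 mm. A spring catch stands on the front wall at x = -70 mm (out to y = 160, up to z = 126 mm); the card slot is at x = +30 mm.
- lid (a joint): Opening angle (rad) of the steel wire lid: 0 fully shut; it starts 0.27 to 0.48 open. Uncaught, its hinge spring lifts it to about 0.15. Shut, its top is 133 mm above the bench. Its tooth meets the spring catch at about 0.047 and is past it at about 0.02; this takes about 5 to 10 N down on the front strip, then it stays shut by itself.
- lid_press (a point): Centre of the top face of the lid's flat front strip (196 mm wide, 30 mm deep), the place to press; 261 mm from the hinge, moves with the lid. With the lid shut it lies at x = 0, y = +121 mm, z = 133 mm in the cage's frame.
- slot (a point): Middle of the card slot on the cage front, at the top of the raised sprung seat, 70 mm above the bench. Axes as the cage: x along the lip, +y outwards. The slot is 8.6 mm wide (y). The steel lip before it is 60 mm long (x), ends open; lip and back strip rise 25 mm above this point, then the lip flares outwards at 45 degrees to 36 mm above. The cage wall is 10 mm behind this point.
- seat (a joint): Travel in m of the sprung seat at the slot's bottom: 0 up, 0.006 fully down on its stop. It pushes back with 2 N at the top of its travel, 8 N at the bottom.
- stand: White plastic desk stand fixed to the bench, 100 mm (x) by 60 mm (y) by 45 mm high, with one slot 8 mm wide along x in which the card holder stands, foot 10 mm above the bench. Origin at the centre of its underside.
- holder: The card holder, grey plastic, about 60 g, in all 105 mm high; loose. Origin at the centre of its foot, x along its width, +y out of the card's face, z up. A plate 70 mm wide (x), 6 mm thick (y) and 82 mm high, carrying a white card on its +y face, with a grip bar on top. It starts in the stand, aligned with it, card towards the robot's left (within 25 degrees).
- holder_bar (a point): Centre of the card holder's grip bar, 92.5 mm above its foot; the bar is 50 mm long (x), 14 mm thick (y), 25 mm high: grip it across its thickness from above. Axes as the holder's.
- card_face (a point): Point on the front (card, +y) face of the card holder, 12 mm above its foot, in the middle of its width, 3.5 mm out from the plate's middle plane.
- water_bottle: Bystander: closed clear-grey drinking bottle standing on the bench, 66 mm across, 165 mm high; origin at its foot.
- feed_bowl: Bystander: steel bowl, 100 mm across, 40 mm high; origin at its foot.
- scoop: Bystander: steel feed scoop lying on the bench, 180 mm long along x (handle to -x), 70 mm wide, 35 mm high; origin between handle and blade.
There are look-alikes about, which are no part of the job. Of the things that look like the holder, the smallest one is meant.

How it is judged:
On the way, in this order (a step that is already met when the one before it is completed fails the run):
1. the lid is shut past its catch (value of joint lid below 0.013 rad), for 0.2 s.
2. the card holder is behind the lip with the seat fully down (value of joint seat above 0.0042 m and x of card_face in the frame of slot between -0.01 and 0.01 m and y of card_face in the frame of slot between 0.0008 and 0.0065 m and z of card_face in the frame of slot below 0.0088 m and angle between holder_bar's own z axis and vertical below 0.12 rad), for 0.2 s.
At the end, for the whole second after the job is handed in: Lid shut past its catch (under 0.013 rad); holder behind the lip, card outwards, within 10 mm of its middle, within 7 degrees of upright, pressing the seat at least 4.2 of its 6 mm down, still, with the fingers on it (over 3 N); bystanders moved less than 30 mm (all of step 2 and value of joint lid below 0.013 rad and contact force between the fingers and holder above 3 N and linear speed of holder below 0.02 m/s); the arm keeps its last pose, push and grip.
It fails at once if a bystander (bottle, bowl or scoop) is moved by more than 30 mm (distance of any of water_bottle, feed_bowl, scoop from where it was at the start of the episode above 0.03 m).
It also fails if it takes over 58 s, if anything falls off the work surface, if the arm or the gripper's body presses on something with over 40 N, if the wrist force passes 120 N, or if a joint passes its speed limit or range.

ROBOT

A 6-joint arm with a two-finger parallel gripper is mounted at the origin on the work surface. World frame = base frame: x ahead of the robot, y to its left, z up, the work surface at z = 0. Lengths are in m, angles in rad, forces in N, time in s.
With the tool pointing down it reaches from about 0.425 to 0.925 m from the base axis. Payload 12.5 kg.
Tool frame: the origin (TCP) lies at the very end of the fingers, on their centre line; the grasp point (between the pads) lies 19 mm behind it; z points along the fingers, y is the direction in which the jaws open and shut (so a half turn about z gives the same grasp; the last joint's range is limited). The gripper opens to 85 mm and grips with 20 to 120 N. Pads are 22 mm wide; open, the fingers measure 114 mm over their backs; the gripper's body (76 mm by 85 mm) begins 54 mm behind the grasp point. The pads swing forward as they close: fully open they stand 13 mm farther back than shut.
Start: joints at [-1.355, 0.491, 1.559, -0, 1.092, -0.106], TCP at [0.198, -0.593, 0.231] pointing down, gripper open.
Joint ranges: [-3.1, 3.1], [-0.84, 2.19], [0.05, 2.79], [-1.13, 4.28], [0.06, 2.93], [-2.69, 2.69]. Speed limits (rad/s): [2.22, 2.22, 2.79, 3.14, 3.14, 3.14].

INTERFACE

Orientations are given as a unit quaternion [x, y, z, w].
In Python, from station import manip gives the robot as it stands. The module is installed in compiled form; this text tells all that it offers.
- The arm moves only by the tool arm_command, never from a script. Its argument "commands" is a list that holds one entry, the list of rows, each a list of 6 numbers: the shift along the tool's x, y, z in cm, then the turn, a rotation vector about the tool's x, y, z in rad. In form: [[[dx, dy, dz, ax, ay, az], ...]]. A call has exactly 5 rows; each row shifts and turns the commanded pose from where the row before left it, along the tool's axes as they then stand; what a row does not reach is not made up. A row lasts 1/12 s, in which the tool goes at most 41.7 mm and 7.16 degrees, less where a joint would pass 70% of its speed; a pose out of reach is approached as far as the arm can. A call is refused whole if a number of a shift passes 4.17 or a number of a turn 0.125, either way. A call with a gripper value outside its range is refused whole. "jaw" is the finger opening in cm, from 0 to 8.54, set as the call begins (left out, the last holds). The fingers move at their own pace and stop on an object; "newtons" is the grip in N (left out, the last holds). Time passes only in rows, so rows that do not move let the fingers close, or fill a call up. It gives the time, the measured TCP pose, the force and the opening at its end, in the units of the state.
- manip.read_state(): the state, without advancing time (a new reading comes with each control period).
- manip.read_camera(name): name is "side" or "top"; returns (picture, depth): 420x560x3 uint8, blue, green, red; 420x560 float32, m along the optical axis (not along the pixel's ray), 0 where there is no reading.
- manip.camera_params(name): a dict with "camera_matrix" (3x3 intrinsics, pixels), "k1" (the pictures are not rectified: a ray, as slopes to the right and down, at radius r is drawn at 1 + k1 r^2 times it, then the intrinsics apply), "extrinsics" (4x4, takes a point from world to camera coordinates). Camera axes: x right, y up, looking along -z (the intrinsics and any distortion apply to the point x, -y, -z); pixel columns grow to the right and rows downward; lengths in m; the calibration is good to about 2 mm. A picture is of the moment at which its call begins. camera_params takes no time and is no camera call.
- manip.job_done(): hands the job in, once; it reports no verdict.
The state is a dict: "t": time; "joint_pos": joint angles; "joint_velocities": joint speeds; "effort": joint torques, N m; "eef_pos": TCP position; "ee_rot": TCP orientation; "contact_force": force on the tool from outside, world axes, zero at the start; "wrist_torque": the same for the moment, N m; "finger_gap": finger opening in m.
Only numpy, scipy, OpenCV 4.12 (cv2) and the standard library are available. Lean on these libraries where they do the work, as an engineer would, in place of code of your own. Each camera call takes 0.05 s, during which the arm holds its last target.

## Working session

There is one attempt and no reset: what is moved stays moved. The work goes in short steps, Python scripts to look and compute and a tool call to move; the robot and the scene stay as the last step left them, time stands still between calls to the robot, and variables do not carry over. Pictures are saved under pics/ and viewed, and the job is handed in when it is done.

Besides the shell and the picture viewer there is one more tool, called as a command line: name --argument value ..., lists and objects as JSON in quotes. arm_command: Moves the arm, as the interface text tells. Its arguments: {"type":"object","properties":{"commands":{"type":"array","items":{"type":"array","items":{"type":"array","items":{"type":"number"}}}},"jaw":{"type":"number"},"newtons":{"type":"number"}},"required":["commands"]}

```bash
mkdir -p pics
cat > h.py <<'E'
import numpy as np,cv2
from station import manip
def snap(n,tag):
    p,d=manip.read_camera(n); cv2.imwrite(f'pics/{tag}.png',p); np.save(f'pics/{tag}.npy',d); return p,d
def ray(n,u,v):
    c=manip.camera_params(n);K=np.array(c['camera_matrix']);
    a=np.array([(u-K[0,2])/K[0,0],(v-K[1,2])/K[1,1]]);k=c['k1'];s=a.copy()
    for _ in range(30): s=a/(1+k*(s@s))
    return s
def w(n,u,v,z):
    s=ray(n,u,v);E=np.array(manip.camera_params(n)['extrinsics'])
    return (np.linalg.inv(E)@np.array([s[0]*z,-s[1]*z,-z,1]))[:3]
def wz(n,u,v,Z):
    a=w(n,u,v,.5);b=w(n,u,v,1.5);t=(Z-a[2])/(b[2]-a[2]);return a+t*(b-a)
def px(n,P):
    c=manip.camera_params(n);K=np.array(c['camera_matrix']);q=np.array(c['extrinsics'])@np.r_[P,1]
    s=np.array([q[0],-q[1]])/-q[2];s=s*(1+c['k1']*(s@s));return K[0,0]*s[0]+K[0,2],K[1,1]*s[1]+K[1,2]
def wd(n,d,u,v):
    r=d[v-1:v+2,u-1:u+2];r=r[r>0];return w(n,u,v,np.median(r)) if len(r) else None
E
python3 - <<'E'
from h import *
for n in('top','side'):
    snap(n,n+'0');print(manip.camera_params(n))
print(manip.read_state())
E
```

```text
{'camera_matrix': array([[433.43436073,   0.        , 283.92547819],
       [  0.        , 433.43436073, 211.86751971],
       [  0.        ,   0.        ,   1.        ]]), 'k1': -0.06340599303485782, 'extrinsics': array([[ 0.006738  , -0.99983126, -0.01708966,  0.0430245 ],
       [ 0.98987703,  0.0042461 ,  0.14186414, -0.59989226],
       [-0.14176764, -0.01787254,  0.98973861, -1.15315086],
       [ 0.        ,  0.        ,  0.        ,  1.        ]])}
{'camera_matrix': array([[431.80462631,   0.        , 276.90764109],
       [  0.        , 431.80462631, 213.83670132],
       [  0.        ,   0.        ,   1.        ]]), 'k1': -0.11665699990339318, 'extrinsics': array([[-0.85010076, -0.52644211, -0.0136896 ,  0.49771263],
       [ 0.26305944, -0.447022  ,  0.85496846, -0.23983896],
       [-0.45621096,  0.72320815,  0.51849931, -0.91771402],
       [ 0.        ,  0.        ,  0.        ,  1.        ]])}
{'t': 0.1, 'joint_pos': array([-1.35460326e+00,  4.91456457e-01,  1.55938957e+00,  3.49427029e-06,
        1.09169217e+00, -1.05579686e-01]), 'joint_velocities': array([-0.00041585, -0.00164901, -0.00126007,  0.00018173,  0.00160608,
       -0.00072445]), 'effort': array([ 2.48792501e-03, -6.19448733e+01, -2.62024301e+01, -1.09987664e-04,
        2.89926385e-03,  7.04507940e-06]), 'eef_pos': array([ 0.19764712, -0.59271656,  0.23081242]), 'ee_rot': array([ 9.87085698e-01,  1.60192387e-01, -2.45865393e-05, -4.72136300e-04]), 'contact_force': array([-0.04596557, -0.62459812,  0.05792709]), 'wrist_torque': array([-0.03086355,  0.03416559,  0.00837621]), 'finger_gap': 0.08550859678423263}
```

View pics/top0.png

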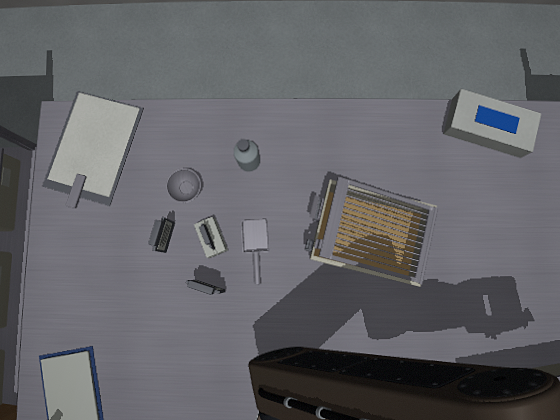

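View pics/side0.png

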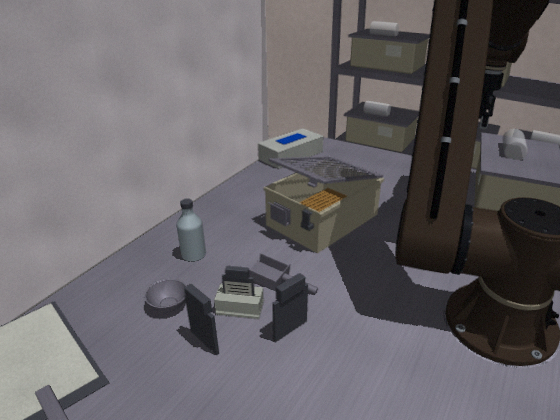

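Run:
```python
import cv2
t=cv2.imread('pics/top0.png');s=cv2.imread('pics/side0.png')
cv2.imwrite('pics/c1.png',cv2.resize(t[190:310,140:290],None,fx=5,fy=5,interpolation=2))
cv2.imwrite('pics/c2.png',cv2.resize(t[170:290,300:450],None,fx=5,fy=5,interpolation=2))
cv2.imwrite('pics/c3.png',cv2.resize(s[250:360,170:330],None,fx=5,fy=5,interpolation=2))
cv2.imwrite('pics/c4.png',cv2.resize(s[145:255,250:400],None,fx=5,fy=5,interpolation=2))
```

```text
(no output)
```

View pics/c1.png

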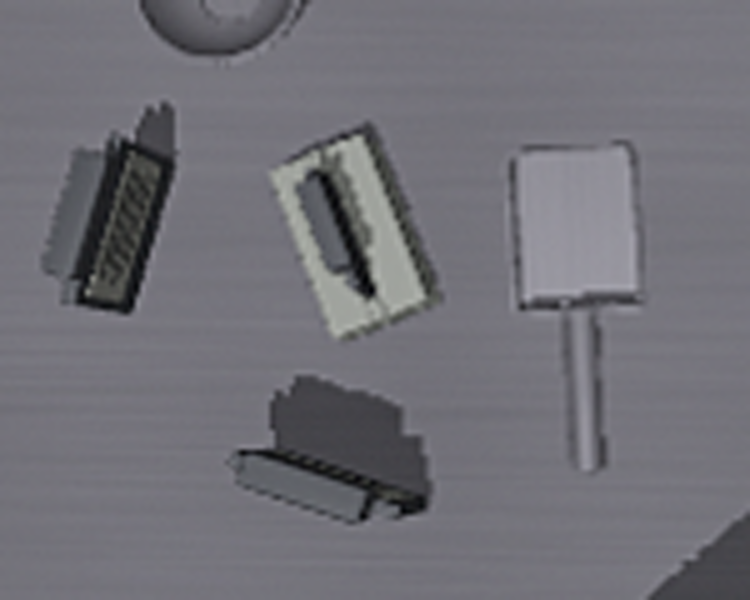

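View pics/c2.png

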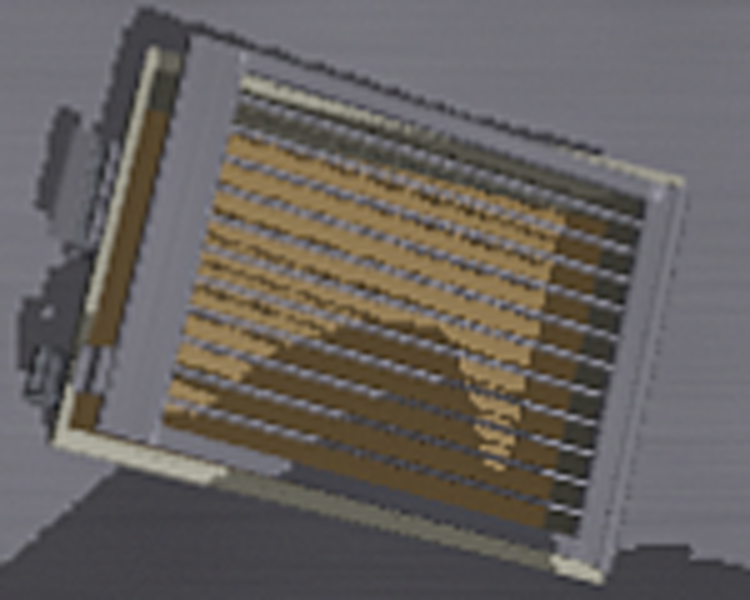

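View pics/c3.png

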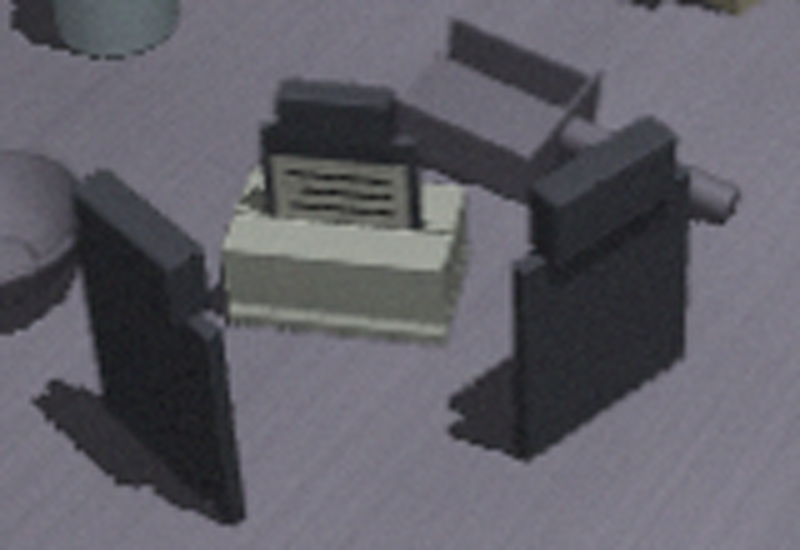

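View pics/c4.png

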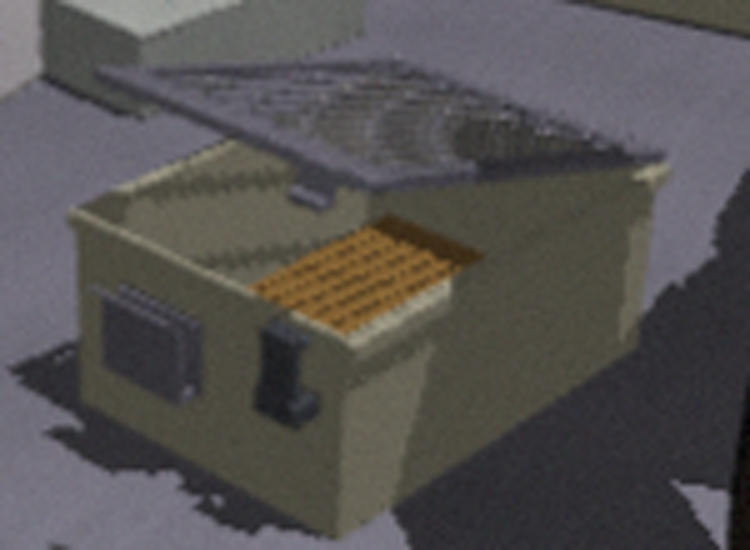

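Candidates for the holder, in the top picture: one standing at (163,232), one in the white stand at (210,237), and one standing at (206,287). The one in the stand is smallest. Its crop shows the card facing the side camera. Next I measure it.

```bash
cat > cloud.py <<'E'
from h import *
def cloud(n,d,box):
    u0,v0,u1,v1=box;out=[]
    for v in range(v0,v1):
        for u in range(u0,u1):
            if d[v,u]>0: out.append(np.r_[w(n,u,v,d[v,u]),u,v])
    return np.array(out)
E
python3 - <<'E'
from cloud import *
for n in('top','side'):
    print(n,np.linalg.inv(np.array(manip.camera_params(n)['extrinsics']))[:3,3])
d=np.load('pics/top0.npy');ds=np.load('pics/side0.npy')
C=cloud('top',d,(190,210,235,265));S=cloud('side',ds,(205,255,270,325))
def rect(P,l):
    r=cv2.minAreaRect((P[:,:2]*1000).astype(np.float32));print(l,len(P),P[:,:3].mean(0).round(4),r)
for c,l in((C,'top'),(S,'side')):
    print(np.histogram(c[:,2],bins=np.arange(-.01,.13,.005)))
    m=(c[:,2]>.105)&(c[:,2]<.125);
    rect(c[m],l+' bar')
    m=(c[:,2]>.038)&(c[:,2]<.052);rect(c[m],l+' stand')
cen=dict(top=[(330,180),(312,258),(420,286),(436.6,206.4)])
for p in cen['top']: print(p,wz('top',*p,.125))
for p,z in [((265,187.5),.125),((318,214),.125),((377,179),.125)]: print('side',p,wz('side',*p,z))
# lid strip
for uv in[(341,185),(333,215),(326,250)]: print('lid',wd('top',d,*uv))
for uv in[(430,215),(424,245),(418,275)]: print('hinge',wd('top',d,*uv))
E
```

```text
top [0.4300502 0.0249547 1.2271564]
side [0.06752659 0.81850186 0.68770232]Traceback (most recent call last):
  File "<stdin>", line 5, in <module>
  File "cloud.py", line 6, in cloud
    if d[v,u]>0: out.append(np.r_[w(n,u,v,d[v,u]),u,v])
                                  ~^^^^^^^^^^^^^^
  File "h.py", line 11, in w
    s=ray(n,u,v);E=np.array(manip.camera_params(n)['extrinsics'])
                            ~~~~~~~~~~~~~~~~~~~^^^
ValueError: time passes only in moves, steps and waits
```

```bash
sed -i 's/^from station import manip/from station import manip\nPAR={n:manip.camera_params(n) for n in("top","side")}/; s/manip\.camera_params(n)\[/PAR[n][/g; s/c=manip\.camera_params(n);/c=PAR[n];/g' h.py; cat h.py|head -20
python3 - <<'E'
from cloud import *
d=np.load('pics/top0.npy');ds=np.load('pics/side0.npy')
C=cloud('top',d,(190,210,235,265));S=cloud('side',ds,(205,255,270,325))
def rect(P,l):
    r=cv2.minAreaRect((P[:,:2]*1000).astype(np.float32));print(l,len(P),P[:,:3].mean(0).round(4),r)
for c,l in((C,'top'),(S,'side')):
    print(np.histogram(c[:,2],bins=np.arange(-.01,.13,.005)))
    m=(c[:,2]>.105)&(c[:,2]<.125);
    rect(c[m],l+' bar')
    m=(c[:,2]>.038)&(c[:,2]<.052);rect(c[m],l+' stand')
cen=dict(top=[(330,180),(312,258),(420,286),(436.6,206.4)])
for p in cen['top']: print(p,wz('top',*p,.125))
for p,z in [((265,187.5),.125),((318,214),.125),((377,179),.125)]: print('side',p,wz('side',*p,z))
# lid strip
for uv in[(341,185),(333,215),(326,250)]: print('lid',wd('top',d,*uv))
for uv in[(430,215),(424,245),(418,275)]: print('hinge',wd('top',d,*uv))
E
```

```text
import numpy as np,cv2
from station import manip
PAR={n:manip.camera_params(n) for n in("top","side")}
def snap(n,tag):
    p,d=manip.read_camera(n); cv2.imwrite(f'pics/{tag}.png',p); np.save(f'pics/{tag}.npy',d); return p,d
def ray(n,u,v):
    c=PAR[n];K=np.array(c['camera_matrix']);
    a=np.array([(u-K[0,2])/K[0,0],(v-K[1,2])/K[1,1]]);k=c['k1'];s=a.copy()
    for _ in range(30): s=a/(1+k*(s@s))
    return s
def w(n,u,v,z):
    s=ray(n,u,v);E=np.array(PAR[n]['extrinsics'])
    return (np.linalg.inv(E)@np.array([s[0]*z,-s[1]*z,-z,1]))[:3]
def wz(n,u,v,Z):
    a=w(n,u,v,.5);b=w(n,u,v,1.5);t=(Z-a[2])/(b[2]-a[2]);return a+t*(b-a)
def px(n,P):
    c=PAR[n];K=np.array(c['camera_matrix']);q=np.array(c['extrinsics'])@np.r_[P,1]
    s=np.array([q[0],-q[1]])/-q[2];s=s*(1+c['k1']*(s@s));return K[0,0]*s[0]+K[0,2],K[1,1]*s[1]+K[1,2]
def wd(n,d,u,v):
    r=d[v-1:v+2,u-1:u+2];r=r[r>0];return w(n,u,v,np.median(r)) if len(r) else None
(array([ 10, 600, 963,  68,  26,  12,  11,  15,  11,  16, 230, 316,  22,
         4,   8,   4,   2,   1,   0,   5,  16,  11,   2,   8,  45,  62,
         1,   0]), ar
[... 1185 characters left out ...]
.81356811523438), (100.10626220703125, 186.2185821533203), 25.502256393432617)
(330, 180) [ 0.67195791 -0.07413889  0.125     ]
(312, 258) [ 0.47030696 -0.02698353  0.125     ]
(420, 286) [ 0.40107015 -0.29863935  0.125     ]
(436.6, 206.4) [ 0.60385297 -0.34882341  0.125     ]
side (265, 187.5) [ 0.66618193 -0.07028346  0.125     ]
side (318, 214) [ 0.47335914 -0.01797841  0.125     ]
side (377, 179) [ 0.41483315 -0.27951492  0.125     ]
lid [ 0.64157272 -0.09287981  0.20820872]
lid [ 0.56912822 -0.07311316  0.20727348]
lid [ 0.48617972 -0.05599092  0.20710473]
hinge [ 0.57982139 -0.32701387  0.1364763 ]
hinge [ 0.50335282 -0.30814899  0.13850248]
hinge [ 0.42854229 -0.29044179  0.13872273]
```

```bash
cat > ov.py <<'E'
from h import *
import sys
def T(x,y,yaw):
    c,s=np.cos(yaw),np.sin(yaw)
    return lambda p:np.array([x+c*p[0]-s*p[1],y+s*p[0]+c*p[1],p[2]])/1.0
def lines(img,n,segs,f,off,sc,col):
    for a,b in segs:
        A=(np.array(px(n,f(np.array(a)/1000.*1)))-off+.5)*sc;B=(np.array(px(n,f(np.array(b)/1000.)))-off+.5)*sc
        cv2.line(img,tuple(int(round(q)) for q in A),tuple(int(round(q)) for q in B),col,1,cv2.LINE_AA)
def rectz(x0,x1,y0,y1,z):
    p=[(x0,y0,z),(x1,y0,z),(x1,y1,z),(x0,y1,z)];return [(p[i],p[(i+1)%4]) for i in range(4)]
E
python3 - <<'E'
from ov import *
f=T(.5368,-.1871,np.radians(-13.8))
segs=rectz(-100,100,-140,140,125)+rectz(-100,100,-140,140,0)+[((-100,140,0),(-100,140,125)),((100,140,0),(100,140,125)),((-100,-140,0),(-100,-140,125))]
lip=[((0,165.3,106),(60,165.3,106)),((0,154.3,70),(60,154.3,70)),((0,154.3,95),(60,154.3,95)),((0,165.3,106),(0,154.3,95)),((60,165.3,106),(60,154.3,95))]
for n,(u0,v0,u1,v1),sc,tag in(('side',(255,175,385,262),6,'o1'),('top',(300,170,445,290),5,'o2')):
    im=cv2.imread(f'pics/{n}0.png')[v0:v1,u0:u1];im=cv2.resize(im,None,fx=sc,fy=sc,interpolation=2)
    im=cv2.convertScaleAbs(im,alpha=1.6)
    lines(im,n,segs,f,np.array([u0,v0]),sc,(0,255,0));lines(im,n,lip,f,np.array([u0,v0]),sc,(0,0,255));cv2.imwrite(f'pics/{tag}.png',im)
E
```

```text
(no output)
```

View pics/o1.png

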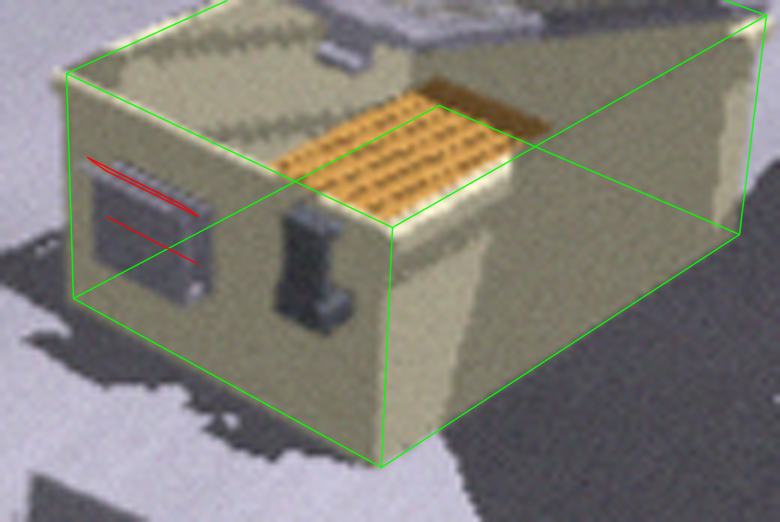

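View pics/o2.png

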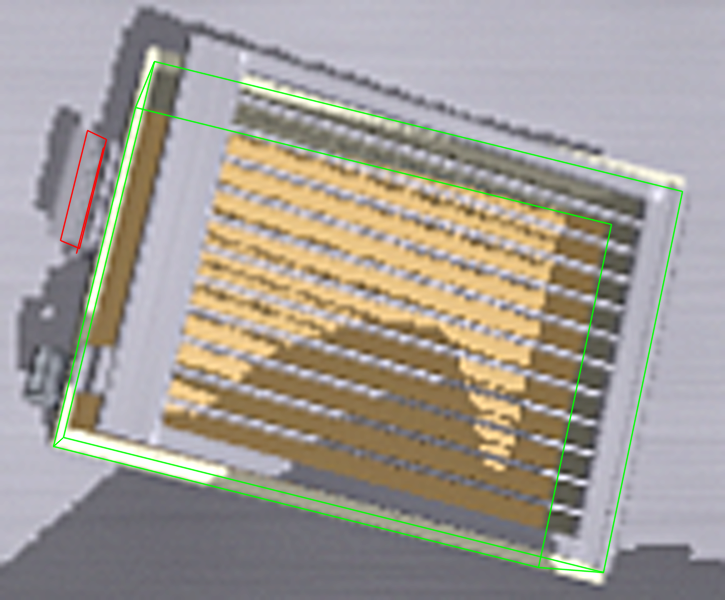

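Run:
```python
from ov import *
im=cv2.imread('pics/side0.png')[195:232,264:314];im=cv2.resize(im,None,fx=15,fy=15,interpolation=0)
cv2.imwrite('pics/z1.png',cv2.convertScaleAbs(im,alpha=2))
im=cv2.imread('pics/top0.png')[185:250,300:345];im=cv2.resize(im,None,fx=9,fy=9,interpolation=0)
cv2.imwrite('pics/z2.png',cv2.convertScaleAbs(im,alpha=1.6))
```

```text
(no output)
```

View pics/z1.png

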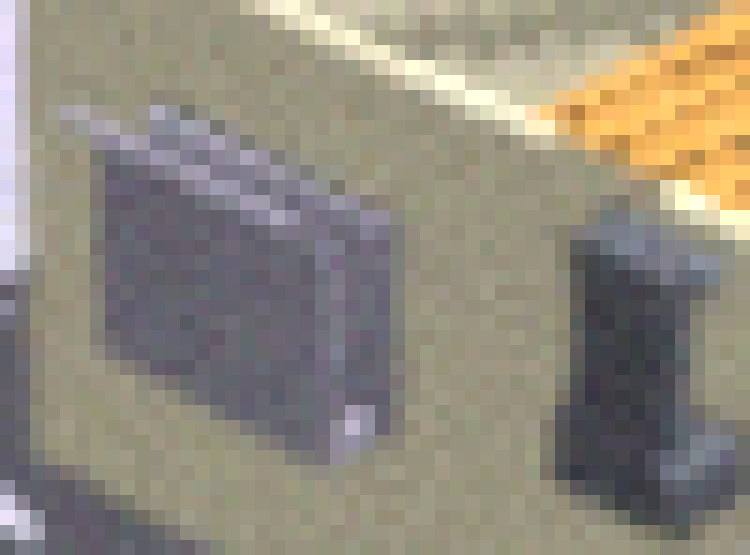

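View pics/z2.png

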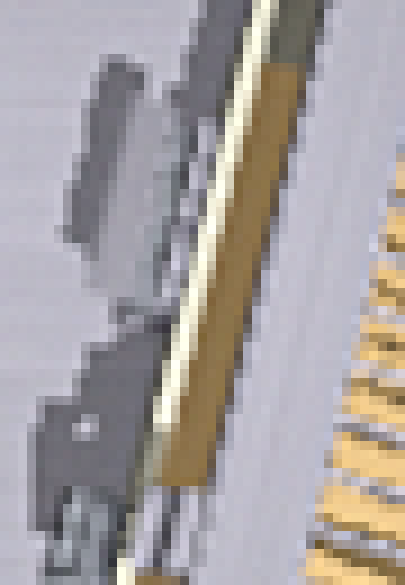

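Run:
```python
from ov import *
c=np.array([.5368,-.1871]);y=np.radians(-13.8);R=np.array([[np.cos(y),-np.sin(y)],[np.sin(y),np.cos(y)]])
for l,n,u,v,z in[('flareL','side',268.1,202.3,.106),('flareR','side',283.5,209.7,.106),('backL','side',273.8,202.2,.095),('backR','side',289.5,209,.095),('lipendR','side',285.7,211.5,.095),('catchtop','side',304.5,208.5,.126),
 ('wallBL','side',255+73/6,175+298/6,0),('wallBR','side',255+381/6,175+466/6,0),
 ('flare1','top',315.9,193.8,.106),('flare2','top',309.4,216.1,.106),
 ]:
    P=wz(n,u,v,z);print(l,P.round(4),((R.T@(P[:2]-c))*1000).round(1))
d=np.load('pics/side0.npy')
for uv in[(275,212),(280,215),(285,217),(275,206),(300,225),(270,225),(290,228)]:
    P=wd('side',d,*uv);print(uv,P.round(4),((R.T@(P[:2]-c))*1000).round(1))
```

```text
flareL [ 0.6319 -0.0322  0.106 ] [ 55.4 173.1]
flareR [ 0.5754 -0.0196  0.106 ] [ -2.4 171.9]
backL [ 0.6292 -0.0567  0.095 ] [ 58.6 148.7]
backR [ 0.573  -0.0468  0.095 ] [  1.7 144.9]
lipendR [ 0.5751 -0.0303  0.095 ] [ -0.2 161.4]
catchtop [ 0.5148 -0.0232  0.126 ] [-60.5 154. ]
wallBL [ 0.6649 -0.0737  0.    ] [ 97.4 140.7]
wallBR [ 0.4713 -0.0269  0.    ] [-101.8  139.9]
flare1 [ 0.639  -0.0385  0.106 ] [ 63.8 168.7]
flare2 [ 0.5798 -0.0213  0.106 ] [  2.2 171.2]
(275, 212) [ 0.6144 -0.0387  0.0771] [ 39.9 162.6]
(280, 215) [ 0.5952 -0.0336  0.0761] [ 20.1 163. ]
(285, 217) [ 0.5778 -0.0311  0.0765] [  2.6 161.3]
(275, 206) [ 0.6138 -0.0383  0.0966] [ 39.3 162.8]
(300, 225) [ 0.5236 -0.0168  0.0765] [-53.4 162.2]
(270, 225) [ 0.65   -0.0662  0.0079] [ 81.1 144.4]
(290, 228) [ 0.5715 -0.0472  0.0342] [  0.3 144.2]
```

arm_command --commands '[[[0,0,-1.6,0,0,0.1126],[0,0,-1.6,0,0,0.1126],[0,0,-1.6,0,0,0.1126],[0,0,-1.6,0,0,0.1126],[0,0,-1.6,0,0,0.1126]]]' --jaw 0 --newtons 40

```text
t: 0.52
eef_pos: [0.1977, -0.5928, 0.3118]
ee_rot: [0.992, -0.123, -0.0, -0.0]
contact_force: [0.0, -0.3, 0.2]
finger_gap: 0.0254
```

```bash
cat > go.py <<'E'
import sys,numpy as np
from station import manip
from scipy.spatial.transform import Rotation as Ro
def rel(tgt,yaw=None):
    s=manip.read_state();R=Ro.from_quat(s['ee_rot']);p=s['eef_pos']
    M=R.as_matrix();print('t',round(s['t'],2),'p',p.round(4),'psi',np.degrees(np.arctan2(M[1,0],M[0,0])).round(2),'zax',M[:,2].round(4),'F',s['contact_force'].round(2),'gap',round(s['finger_gap'],4))
    if tgt is not None: print('tool shift cm',(R.inv().apply(np.array(tgt)-p)*100).round(2))
    if yaw is not None:
        T=Ro.from_matrix(np.array([[np.cos(yaw),np.sin(yaw),0],[np.sin(yaw),-np.cos(yaw),0],[0,0,-1]]));print('rotvec tool',(R.inv()*T).as_rotvec().round(4))
if __name__=='__main__':
    a=[float(x) for x in sys.argv[1:]];rel(a[:3] if len(a)>=3 else None,np.radians(a[3]) if len(a)>3 else None)
E
python3 go.py .5652 -.0705 .3 -13.8
```

```text
t 0.52 p [ 0.1977 -0.5928  0.3118] psi -14.14 zax [-1.e-04  6.e-04 -1.e+00] F [ 0.02 -0.33  0.22] gap 0.0254
tool shift cm [ 22.88 -59.62   1.2 ]
rotvec tool [-0.0005  0.0003 -0.0059]
```

arm_command --commands '[[[1.4,-3.6,0,0,0,0],[1.4,-3.6,0,0,0,0],[1.4,-3.6,0,0,0,0],[1.4,-3.6,0,0,0,0],[1.4,-3.6,0,0,0,0]]]'

```text
t: 0.93
eef_pos: [0.3092, -0.4332, 0.3111]
ee_rot: [0.993, -0.121, -0.0, -0.0]
contact_force: [1.0, -0.7, 0.0]
finger_gap: -0.0001
```

arm_command --commands '[[[1.4,-3.6,0,0,0,0],[1.4,-3.6,0,0,0,0],[1.4,-3.6,0,0,0,0],[1.4,-3.6,0,0,0,0],[1.4,-3.6,0,0,0,0]]]'

```text
t: 1.35
eef_pos: [0.4203, -0.275, 0.3112]
ee_rot: [0.993, -0.12, -0.0, -0.0]
contact_force: [1.2, -0.8, -0.9]
finger_gap: 0.0001
```

arm_command --commands '[[[1.4,-3.6,0,0,0,0],[1.4,-3.6,0,0,0,0],[1.4,-3.6,0,0,0,0],[1.4,-3.6,0,0,0,0],[1.4,-3.6,0,0,0,0]]]'

```text
t: 1.77
eef_pos: [0.5313, -0.1168, 0.3112]
ee_rot: [0.993, -0.12, -0.0, 0.0]
contact_force: [0.1, -0.7, -0.7]
finger_gap: 0.0
```

```bash
python3 go.py .5652 -.0705 .225 -13.8
```

```text
t 1.77 p [ 0.5313 -0.1168  0.3112] psi -13.82 zax [-2.e-04 -0.e+00 -1.e+00] F [ 0.06 -0.67 -0.66] gap 0.0
tool shift cm [ 2.19 -5.31  8.62]
rotvec tool [ 0.0001  0.0002 -0.0003]
```

arm_command --commands '[[[1.1,-2.65,2,0,0,0],[1.1,-2.65,2,0,0,0],[0,0,2.5,0,0,0],[0,0,2,0,0,0],[0,0,0,0,0,0]]]'

```text
t: 2.18
eef_pos: [0.5632, -0.0716, 0.2223]
ee_rot: [0.993, -0.12, -0.003, -0.0]
contact_force: [-0.3, -0.7, -0.3]
finger_gap: -0.0005
```

```bash
python3 go.py .5652 -.0705 .133 -13.8
python3 - <<'E'
from h import *
for n in('top','side'): snap(n,n+'1')
a=cv2.imread('pics/top1.png')[150:300,270:470];b=cv2.imread('pics/side1.png')[90:260,220:420]
cv2.imwrite('pics/v1.png',np.hstack([cv2.resize(a,(400,300)),cv2.resize(b,(400,340))[:300]]))
E
```

```text
t 2.18 p [ 0.5632 -0.0716  0.2223] psi -13.76 zax [-0.0066  0.0015 -1.    ] F [-0.3  -0.72 -0.28] gap -0.0005
tool shift cm [ 0.23 -0.15  8.93]
rotvec tool [0.0001 0.0068 0.0007]
```

View pics/v1.png

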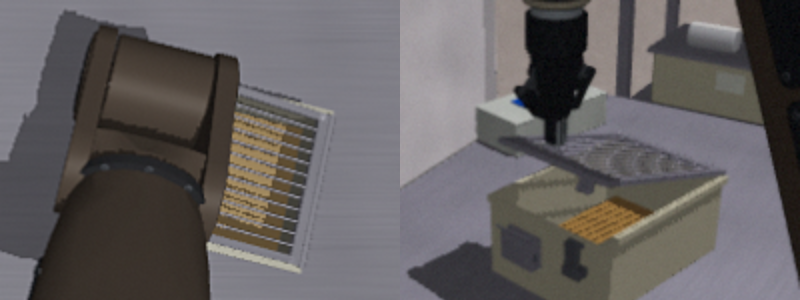

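Run:
```python
from h import *
s=manip.read_state();p=s['eef_pos'];print(px('side',p),px('side',p+[0,0,.05]))
im=cv2.imread('pics/side1.png')[130:175,265:325];im=cv2.resize(im,None,fx=12,fy=12,interpolation=0);im=cv2.convertScaleAbs(im,alpha=2)
u,v=px('side',p);cv2.circle(im,(int((u-265+.5)*12),int((v-130+.5)*12)),4,(0,0,255),-1)
cv2.imwrite('pics/z3.png',im)
```

```text
(np.float64(297.42181480706455), np.float64(161.5936602100778)) (np.float64(297.61089160745627), np.float64(143.4575192410552))
```

View pics/z3.png

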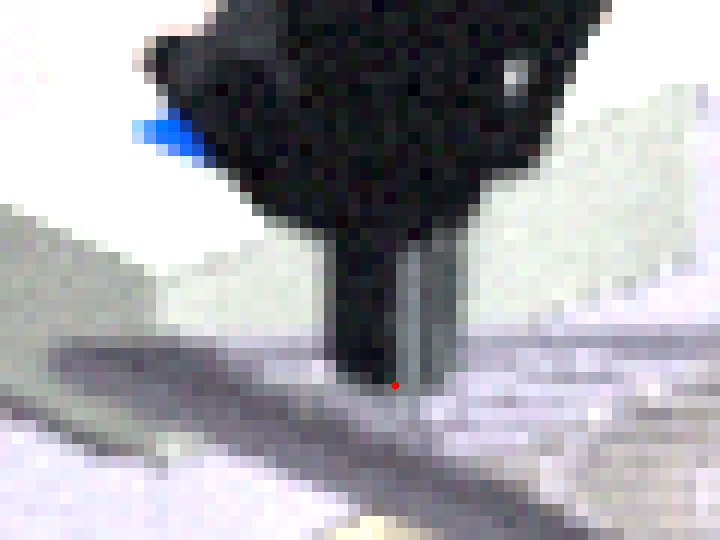

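arm_command --commands '[[[0.1,0,1.5,0,0.007,0],[0.1,0,1.5,0,0,0],[0,0,1.5,0,0,0],[0,0,1.5,0,0,0],[0,0,1.0,0,0,0]]]'

```text
t: 2.7
eef_pos: [0.5675, -0.0736, 0.157]
ee_rot: [0.993, -0.121, 0.005, 0.0]
contact_force: [0.7, 1.0, 2.9]
finger_gap: 0.0002
```

```bash
python3 go.py .5652 -.0705 .133 -13.8
```

```text
t 2.7 p [ 0.5675 -0.0736  0.157 ] psi -13.87 zax [ 0.0089 -0.0021 -1.    ] F [0.69 0.96 2.9 ] gap 0.0002
tool shift cm [-0.32 -0.24  2.4 ]
rotvec tool [-0.0001 -0.0091 -0.0012]
```

arm_command --commands '[[[-0.2,-0.2,0.4,0,-0.009,0],[0,0,0.4,0,0,0],[0,0,0.3,0,0,0],[0,0,0.3,0,0,0],[0,0,0.3,0,0,0]]]'

```text
t: 3.12
eef_pos: [0.566, -0.0705, 0.1413]
ee_rot: [0.993, -0.12, 0.0, -0.0]
contact_force: [-5.2, 4.7, 18.8]
finger_gap: 0.0002
```

```bash
python3 go.py .5652 -.0705 .133 -13.8
```

```text
t 3.12 p [ 0.566  -0.0705  0.1413] psi -13.82 zax [ 4.e-04  2.e-04 -1.e+00] F [-5.16  4.69 18.81] gap 0.0002
tool shift cm [-0.08  0.02  0.83]
rotvec tool [-0.0003 -0.0003 -0.0003]
```

arm_command --commands '[[[0,0,0.15,0,0,0],[0,0,0.15,0,0,0],[0,0,0.15,0,0,0],[0,0,0.15,0,0,0],[0,0,0.0,0,0,0]]]'

```text
t: 3.53
eef_pos: [0.5657, -0.0706, 0.1335]
ee_rot: [0.993, -0.12, -0.001, -0.0]
contact_force: [0.5, 2.0, 0.5]
finger_gap: -0.0002
```

```bash
python3 go.py .5652 -.0705 .133 -13.8
```

```text
t 3.53 p [ 0.5657 -0.0706  0.1335] psi -13.82 zax [-1.1e-03  3.0e-04 -1.0e+00] F [0.55 2.01 0.49] gap -0.0002
tool shift cm [-0.06 -0.    0.05]
rotvec tool [-0.      0.0011 -0.0003]
```

arm_command --commands '[[[0,0,0.1,0,0,0],[0,0,0.1,0,0,0],[0,0,0.0,0,0,0],[0,0,0,0,0,0],[0,0,0.0,0,0,0]]]'

```text
t: 3.95
eef_pos: [0.5657, -0.0707, 0.1315]
ee_rot: [0.993, -0.12, -0.001, -0.0]
contact_force: [0.6, 2.6, 5.7]
finger_gap: 0.0002
```

```bash
python3 go.py .53 .25 .25 22.5
```

```text
t 3.95 p [ 0.5657 -0.0707  0.1315] psi -13.82 zax [-1.2e-03  3.0e-04 -1.0e+00] F [0.62 2.56 5.71] gap 0.0002
tool shift cm [-11.14 -30.29 -11.83]
rotvec tool [-4.000e-04  1.200e-03 -6.339e-01]
```

arm_command --commands '[[[0,0,-2.4,0,0,0],[0,0,-2.4,0,0,-0.12],[0,0,-2.4,0,0,-0.12],[0,0,-2.4,0,0,-0.12],[0,0,-2.4,0,0,-0.12]]]'

```text
t: 4.37
eef_pos: [0.5653, -0.0709, 0.2521]
ee_rot: [0.993, 0.122, -0.001, -0.0]
contact_force: [-1.7, -0.4, -0.7]
finger_gap: 0.0001
```

```bash
python3 go.py .53 .25 .25 22.5
```

```text
t 4.37 p [ 0.5653 -0.0709  0.2521] psi 14.02 zax [-3.e-03  3.e-04 -1.e+00] F [-1.73 -0.43 -0.66] gap 0.0001
tool shift cm [  4.35 -31.98   0.23]
rotvec tool [-0.0012  0.0028 -0.148 ]
```

arm_command --commands '[[[0.44,-3.2,0,0,0,0],[0.44,-3.2,0,0,0,0],[0.44,-3.2,0,0,0,0],[0.44,-3.2,0,0,0,0],[0.44,-3.2,0,0,0,0]]]' --jaw 5

```text
t: 4.78
eef_pos: [0.5486, 0.0911, 0.2511]
ee_rot: [0.993, 0.119, -0.001, -0.0]
contact_force: [0.5, 0.0, 0.6]
finger_gap: 0.0498
```

arm_command --commands '[[[0.44,-3.2,0,0,0,0],[0.44,-3.2,0,0,0,0],[0.44,-3.2,0,0,0,0],[0.44,-3.2,0,0,0,-0.075],[0.44,-3.2,0,0,0,-0.073]]]'

```text
t: 5.2
eef_pos: [0.5301, 0.2516, 0.2511]
ee_rot: [0.981, 0.194, -0.001, -0.0]
contact_force: [0.9, -0.9, -0.2]
finger_gap: 0.0502
```

```bash
python3 - <<'E'
from h import *
p,d=snap('side','side2')
a=cv2.imread('pics/side2.png')
c1=cv2.resize(a[140:330,180:300],None,fx=3,fy=3,interpolation=2);c2=cv2.resize(a[140:260,250:390],None,fx=3,fy=3,interpolation=2)
im=np.zeros((570,800,3),np.uint8);im[:,:360]=c1;im[:360,370:790]=c2;cv2.imwrite('pics/v2.png',cv2.convertScaleAbs(im,alpha=1.5))
E
python3 go.py .53 .25 .25 22.5
```

```text
t 5.25 p [0.5288 0.2559 0.251 ] psi 22.79 zax [-0.0028  0.0013 -1.    ] F [-2.11  2.8  -0.77] gap 0.0499
tool shift cm [-0.12  0.59  0.1 ]
rotvec tool [-0.0023  0.0021  0.0051]
```

View pics/v2.png

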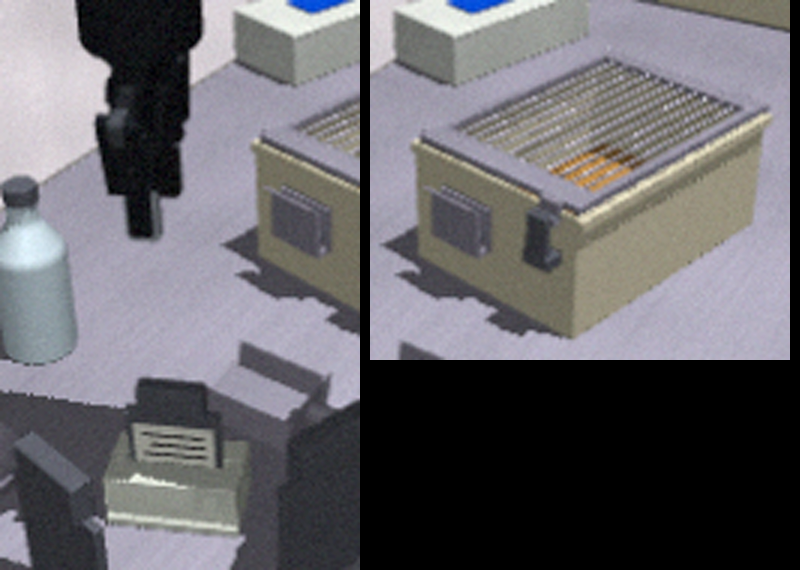

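Run:
```python
from ov import *
im0=cv2.imread('pics/side2.png')
f=T(.530,.250,np.radians(22.5))
def box(x,y0,y1,z0,z1):
    return rectz(-x,x,y0,y1,z0)+rectz(-x,x,y0,y1,z1)+[((a,b,z0),(a,b,z1)) for a in(-x,x) for b in(y0,y1)]
o=np.array([205,255]);im=cv2.convertScaleAbs(cv2.resize(im0[255:325,205:275],None,fx=8,fy=8,interpolation=0),alpha=1.5)
lines(im,'side',box(25,-7,7,90,115)+box(50,-30,30,0,45)[4:],f,o,8,(0,255,0))
cv2.imwrite('pics/z4.png',im)
f=T(.5368,-.1861,np.radians(-13.8))
o=np.array([255,175]);im=cv2.convertScaleAbs(cv2.resize(im0[175:262,255:385],None,fx=6,fy=6,interpolation=0),alpha=1.8)
segs=rectz(-98,98,106,136,133)+[((-100,140,0),(-100,140,125)),((100,140,0),(100,140,125)),((-100,140,0),(100,140,0)),((-100,140,0),(-100,-140,0))]
lines(im,'side',segs,f,o,6,(0,255,0))
lip=[((0,166.5,106),(60,166.5,106)),((0,156.3,70),(60,156.3,70)),((0,156.3,95),(60,156.3,95)),((0,145.7,95),(60,145.7,95)),((0,156,70),(0,156,95)),((60,156,70),(60,156,95))]
lines(im,'side',lip,f,o,6,(0,0,255))
cv2.imwrite('pics/z5.png',im)
```

```text
(no output)
```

View pics/z4.png

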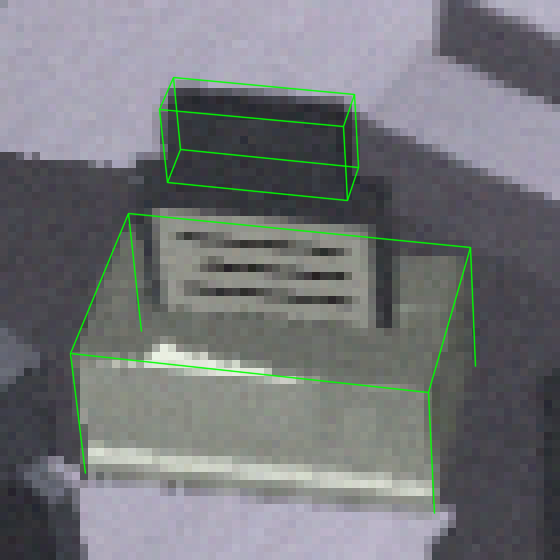

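View pics/z5.png

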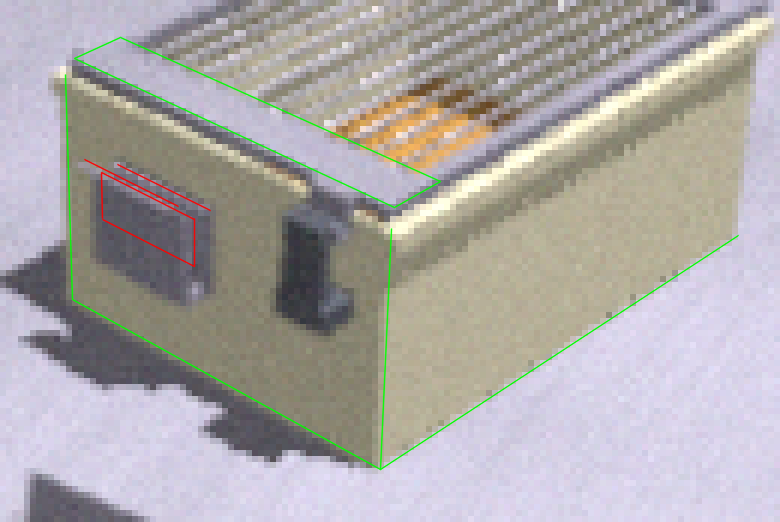

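```bash
python3 go.py .53 .25 .0865 22.5
```

```text
t 5.25 p [0.5288 0.2559 0.251 ] psi 22.79 zax [-0.0028  0.0013 -1.    ] F [-2.11  2.8  -0.77] gap 0.0499
tool shift cm [-0.09  0.63 16.45]
rotvec tool [-0.0023  0.0021  0.0051]
```

arm_command --commands '[[[0,0,2.5,0,0,0],[0,0,2.5,0,0,0],[0,0,2.5,0,0,0],[0,0,1,0,0,0],[0,0,0,0,0,0]]]'

```text
t: 5.67
eef_pos: [0.5293, 0.2498, 0.1641]
ee_rot: [0.981, 0.192, -0.003, 0.0]
contact_force: [-0.1, 0.4, -0.0]
finger_gap: 0.0499
```

```bash
python3 go.py .53 .25 .0865 22.5
```

```text
t 5.67 p [0.5293 0.2498 0.1641] psi 22.15 zax [-0.0063 -0.0013 -1.    ] F [-0.07  0.38 -0.04] gap 0.0499
tool shift cm [0.13 0.02 7.76]
rotvec tool [-0.0012  0.0064 -0.006 ]
```

arm_command --commands '[[[0.1,0,2.0,0,0.003,0],[0,0,2.0,0,0,0],[0,0,2.0,0,0,0],[0,0,1.5,0,0,0],[0,0,0.2,0,0,0]]]'

```text
t: 6.08
eef_pos: [0.5309, 0.2504, 0.0884]
ee_rot: [0.981, 0.192, -0.0, -0.0]
contact_force: [0.1, 0.6, -0.1]
finger_gap: 0.0501
```

```bash
python3 go.py .53 .25 .0865 22.5
python3 - <<'E'
from h import *
snap('side','side3')
im=cv2.imread('pics/side3.png')[225:325,190:290]
cv2.imwrite('pics/v3.png',cv2.convertScaleAbs(cv2.resize(im,None,fx=6,fy=6,interpolation=2),alpha=1.8))
E
```

```text
t 6.08 p [0.5309 0.2504 0.0884] psi 22.14 zax [-1.2e-03  7.0e-04 -1.0e+00] F [ 0.1   0.58 -0.08] gap 0.0501
tool shift cm [-0.1   0.01  0.19]
rotvec tool [-0.0011  0.0008 -0.0062]
```

View pics/v3.png

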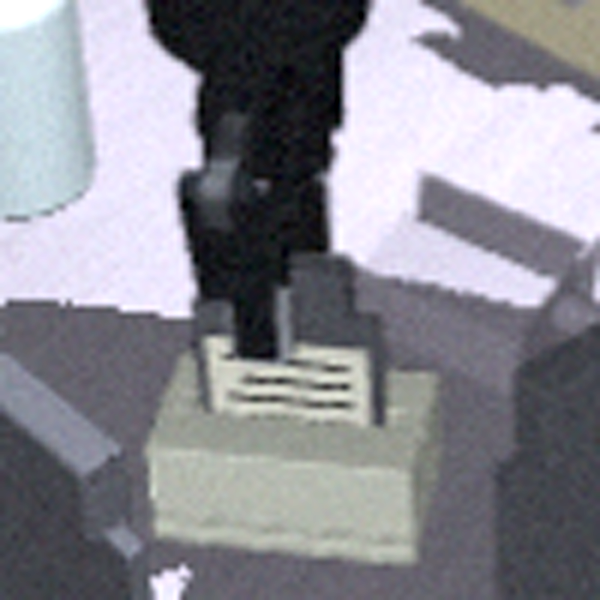

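arm_command --commands '[[[0,0,0.1,0,0,-0.006],[0,0,0,0,0,0],[0,0,0,0,0,0],[0,0,0,0,0,0],[0,0,0,0,0,0]]]' --jaw 0 --newtons 60

```text
t: 6.55
eef_pos: [0.5317, 0.2512, 0.0899]
ee_rot: [0.981, 0.195, 0.002, -0.001]
contact_force: [-1.1, 0.8, 6.8]
finger_gap: 0.0127
```

arm_command --commands '[[[0,0,0,0,0,0],[0,0,0,0,0,0],[0,0,0,0,0,0],[0,0,0,0,0,0],[0,0,0,0,0,0]]]'

```text
t: 6.97
eef_pos: [0.5316, 0.2512, 0.0899]
ee_rot: [0.981, 0.195, 0.002, -0.001]
contact_force: [-2.9, 1.8, 7.4]
finger_gap: 0.013
```

```bash
python3 go.py .53 .25 .0865 22.5
```

```text
t 6.97 p [0.5316 0.2512 0.0899] psi 22.51 zax [ 0.003   0.0025 -1.    ] F [-2.88  1.83  7.42] gap 0.013
tool shift cm [-0.2   0.05  0.34]
rotvec tool [-0.0012 -0.0037  0.0002]
```

arm_command --commands '[[[0,0,-2,0,0,0],[0,0,-3,0,0,0],[0,0,-3.5,0,0,0],[0,0,-3.5,0,0,0],[0,0,-3.5,0,0,0]]]'

```text
t: 7.38
eef_pos: [0.5307, 0.2504, 0.2457]
ee_rot: [0.981, 0.195, 0.001, -0.001]
contact_force: [-0.1, 1.0, -0.3]
finger_gap: 0.0131
```

```bash
python3 go.py .6008 -.0483 .245 -13.8
python3 - <<'E'
from h import *
y=np.radians(-13.8);c=np.array([.5368,-.1861]);print(c+[30e-3*np.cos(y)-.150*np.sin(y),30e-3*np.sin(y)+.150*np.cos(y)])
snap('side','side4')
im=cv2.imread('pics/side4.png')[150:325,160:300]
cv2.imwrite('pics/v4.png',cv2.convertScaleAbs(cv2.resize(im,None,fx=4,fy=4,interpolation=2)[:600],alpha=1.8))
E
```

```text
t 7.38 p [0.5307 0.2504 0.2457] psi 22.51 zax [ 0.0013  0.0016 -1.    ] F [-0.08  0.95 -0.27] gap 0.0131
tool shift cm [-4.96 30.28  0.04]
rotvec tool [-0.0015 -0.0014  0.6337]
[ 0.60171405 -0.04758586]
```

View pics/v4.png

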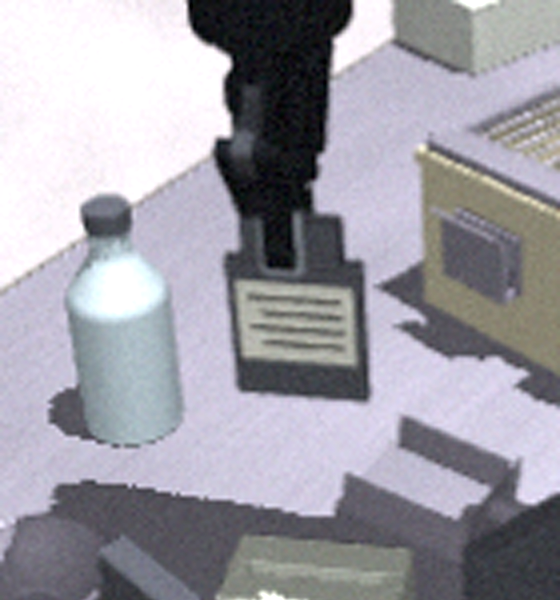

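arm_command --commands '[[[-0.49,3.02,0,0,0,0],[-0.49,3.02,0,0,0,0],[-0.49,3.02,0,0,0,0],[-0.49,3.02,0,0,0,0],[-0.49,3.02,0,0,0,0]]]'

```text
t: 7.85
eef_pos: [0.5662, 0.1003, 0.2438]
ee_rot: [0.981, 0.195, 0.001, -0.001]
contact_force: [0.6, 1.1, -0.8]
finger_gap: 0.013
```

arm_command --commands '[[[-0.49,3.02,0,0,0,0],[-0.49,3.02,0,0,0,0],[-0.49,3.02,0,0,0,0],[-0.49,3.02,0,0,0,0],[-0.49,2.62,0,0,0,0.1]]]'

```text
t: 8.27
eef_pos: [0.6, -0.0454, 0.2434]
ee_rot: [0.989, 0.146, 0.001, -0.0]
contact_force: [0.5, 0.5, -1.2]
finger_gap: 0.0127
```

arm_command --commands '[[[0,0,0,0,0,0.11],[0,0,0,0,0,0.11],[0,0,0,0,0,0.11],[0,0,0,0,0,0.11],[0,0,0,0,0,0.094]]]'

```text
t: 8.68
eef_pos: [0.5997, -0.0437, 0.2434]
ee_rot: [0.992, -0.123, 0.001, -0.001]
contact_force: [0.2, 0.0, -0.9]
finger_gap: 0.013
```

arm_command --commands '[[[0,0,0,0,0,0],[0,0,0,0,0,0],[0,0,0,0,0,0],[0,0,0,0,0,0],[0,0,0,0,0,0]]]'

```text
t: 9.1
eef_pos: [0.5998, -0.0435, 0.2431]
ee_rot: [0.993, -0.12, 0.0, -0.001]
contact_force: [0.1, 0.1, -1.2]
finger_gap: 0.0132
```

```bash
python3 go.py .6017 -.0476 .20 -13.8
cat > hv.py <<'E'
from ov import *
import sys
tag=sys.argv[1];off=float(sys.argv[2]);
snap('side',tag)
s=manip.read_state();p=s['eef_pos'];from scipy.spatial.transform import Rotation as Ro
M=Ro.from_quat(s['ee_rot']).as_matrix();yaw=np.arctan2(M[1,0],M[0,0])
im=cv2.imread(f'pics/{tag}.png');o=np.array([245,110]);sc=6
im=cv2.convertScaleAbs(cv2.resize(im[110:240,245:375],None,fx=sc,fy=sc,interpolation=0)[:,:780],alpha=1.8)[:600] if 0 else cv2.convertScaleAbs(cv2.resize(im[140:238,245:345],None,fx=6,fy=6,interpolation=0),alpha=1.8)
o=np.array([245,140])
if off>0:
    f0=T(p[0],p[1],yaw);f=lambda q:f0(q)+np.array([0,0,p[2]-off])
    lines(im,'side',[((-35,3,0),(35,3,0)),((-35,3,0),(-35,3,82)),((35,3,0),(35,3,82)),((-35,3,82),(35,3,82)),((-35,-3,0),(-35,3,0))],f,o,6,(0,255,0))
cv2.imwrite(f'pics/{tag}o.png',im)
E
python3 hv.py side5 .0799
```

```text
t 9.1 p [ 0.5998 -0.0435  0.2431] psi -13.74 zax [ 9.0e-04  1.5e-03 -1.0e+00] F [ 0.1   0.13 -1.23] gap 0.0132
tool shift cm [0.28 0.36 4.31]
rotvec tool [-0.0017 -0.0005  0.0011]
```

View pics/side5o.png

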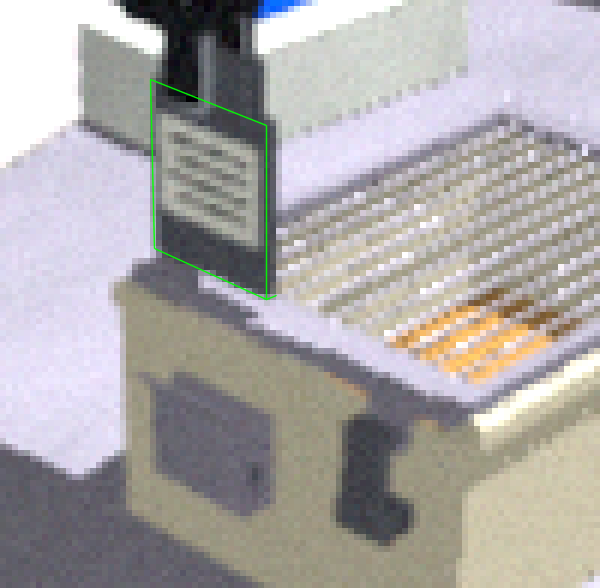

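arm_command --commands '[[[0.35,0.21,1.5,0,0,0],[0,0,1.5,0,0,0],[0,0,1.5,0,0,0],[0,0,1.3,0,0,0],[0,0,0.5,0,0,0]]]'

```text
t: 9.57
eef_pos: [0.6021, -0.0462, 0.1783]
ee_rot: [0.993, -0.12, -0.001, -0.001]
contact_force: [-0.2, -0.8, -1.1]
finger_gap: 0.0127
```

arm_command --commands '[[[0,0,0,0,0,0],[0,0,0,0,0,0],[0,0,0,0,0,0],[0,0,0,0,0,0],[0,0,0,0,0,0]]]'

```text
t: 9.98
eef_pos: [0.603, -0.0463, 0.1808]
ee_rot: [0.993, -0.12, 0.001, -0.001]
contact_force: [0.4, 0.6, -0.3]
finger_gap: 0.0132
```

```bash
python3 go.py .6027 -.0464 .18 -13.8; python3 hv.py side6 .0799
```

```text
t 9.98 p [ 0.603  -0.0463  0.1808] psi -13.81 zax [ 0.002   0.0013 -1.    ] F [ 0.41  0.56 -0.26] gap 0.0132
tool shift cm [-0.02  0.02  0.08]
rotvec tool [-0.0017 -0.0016 -0.0002]
```

View pics/side6o.png

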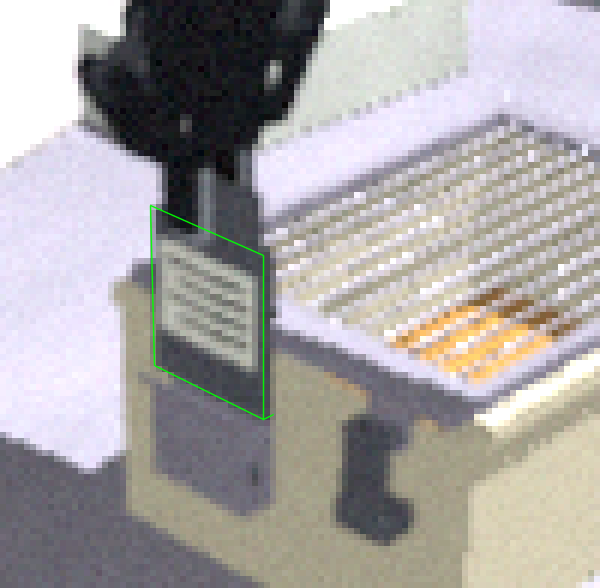

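arm_command --commands '[[[0,0,0.2,0,0,0],[0,0,0.2,0,0,0],[0,0,0.2,0,0,0],[0,0,0.2,0,0,0],[0,0,0,0,0,0]]]'

```text
t: 10.45
eef_pos: [0.6026, -0.0462, 0.1715]
ee_rot: [0.993, -0.12, -0.0, -0.001]
contact_force: [-0.1, 0.9, -0.7]
finger_gap: 0.013
```

```bash
python3 go.py .6027 -.0464 .18 -13.8
```

```text
t 10.45 p [ 0.6026 -0.0462  0.1715] psi -13.82 zax [ 1.0e-04  1.6e-03 -1.0e+00] F [-0.11  0.91 -0.7 ] gap 0.013
tool shift cm [ 0.01  0.01 -0.85]
rotvec tool [-0.0016  0.0003 -0.0003]
```

arm_command --commands '[[[0,0,0.2,0,0,0],[0,0,0.2,0,0,0],[0,0,0.2,0,0,0],[0,0,0.2,0,0,0],[0,0,0,0,0,0]]]'

```text
t: 10.87
eef_pos: [0.6026, -0.0463, 0.1636]
ee_rot: [0.993, -0.12, 0.0, -0.001]
contact_force: [-0.3, -0.0, 0.0]
finger_gap: 0.0129
```

```bash
python3 go.py .6027 -.0464 .18 -13.8; python3 hv.py side7 .0799
```

```text
t 10.87 p [ 0.6026 -0.0463  0.1636] psi -13.82 zax [ 2.0e-04  1.6e-03 -1.0e+00] F [-0.32 -0.04  0.03] gap 0.0129
tool shift cm [ 0.01  0.01 -1.64]
rotvec tool [-0.0016  0.0001 -0.0004]
```

View pics/side7o.png

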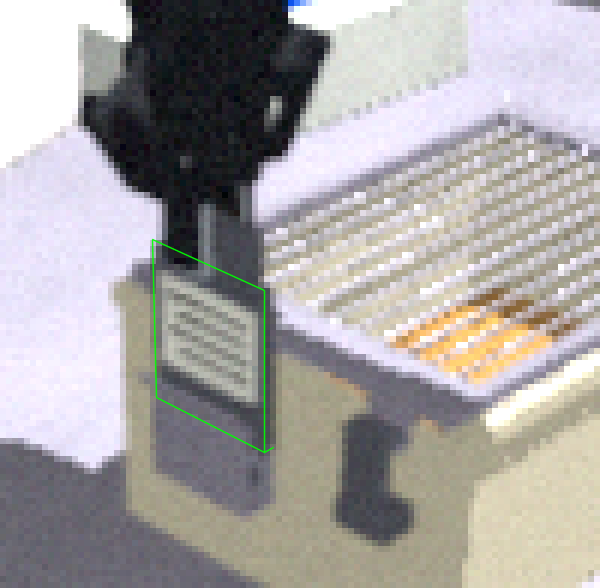

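arm_command --commands '[[[0,0,0.3,0,0,0],[0,0,0.3,0,0,0],[0,0,0.3,0,0,0],[0,0,0.3,0,0,0],[0,0,0,0,0,0]]]'

```text
t: 11.33
eef_pos: [0.6025, -0.0462, 0.1513]
ee_rot: [0.993, -0.12, -0.0, -0.001]
contact_force: [-0.3, -0.2, -1.5]
finger_gap: 0.0131
```

```bash
python3 go.py .6027 -.0464 .1437 -13.8
```

```text
t 11.33 p [ 0.6025 -0.0462  0.1513] psi -13.82 zax [-2.0e-04  1.7e-03 -1.0e+00] F [-0.3  -0.17 -1.52] gap 0.0131
tool shift cm [0.02 0.02 0.76]
rotvec tool [-0.0016  0.0006 -0.0003]
```

arm_command --commands '[[[0,0,0.1,0,0,0],[0,0,0.1,0,0,0],[0,0,0.1,0,0,0],[0,0,0.1,0,0,0],[0,0,0,0,0,0]]]'

```text
t: 11.75
eef_pos: [0.6028, -0.0463, 0.1482]
ee_rot: [0.993, -0.12, 0.0, -0.001]
contact_force: [0.0, 0.9, 2.7]
finger_gap: 0.0127
```

arm_command --commands '[[[0,0,0.1,0,0,0],[0,0,0.1,0,0,0],[0,0,0.1,0,0,0],[0,0,0,0,0,0],[0,0,0,0,0,0]]]'

```text
t: 12.17
eef_pos: [0.6029, -0.0463, 0.1453]
ee_rot: [0.993, -0.12, 0.001, -0.001]
contact_force: [-2.0, -0.0, 5.8]
finger_gap: 0.0131
```

```bash
python3 go.py .6027 -.0464 .1437 -13.8
```

```text
t 12.17 p [ 0.6029 -0.0463  0.1453] psi -13.82 zax [ 0.0013  0.0015 -1.    ] F [-2.05 -0.02  5.75] gap 0.0131
tool shift cm [-0.02  0.02  0.16]
rotvec tool [-0.0017 -0.0009 -0.0004]
```

arm_command --commands '[[[0,0,0.1,0,0,0],[0,0,0.1,0,0,0],[0,0,0.05,0,0,0],[0,0,0,0,0,0],[0,0,0,0,0,0]]]'

```text
t: 12.58
eef_pos: [0.6031, -0.0463, 0.1438]
ee_rot: [0.993, -0.12, 0.001, -0.001]
contact_force: [-3.1, 1.2, 14.7]
finger_gap: 0.0131
```

```bash
python3 go.py .6027 -.0464 .1437 -13.8
```

```text
t 12.58 p [ 0.6031 -0.0463  0.1438] psi -13.82 zax [ 0.0024  0.0012 -1.    ] F [-3.12  1.15 14.69] gap 0.0131
tool shift cm [-0.04  0.02  0.01]
rotvec tool [-0.0017 -0.002  -0.0003]
```

arm_command --commands '[[[0,0,0.05,0,0,0],[0,0,0,0,0,0],[0,0,0,0,0,0],[0,0,0,0,0,0],[0,0,0,0,0,0]]]'

```text
t: 13.0
eef_pos: [0.6032, -0.0463, 0.1437]
ee_rot: [0.993, -0.12, 0.001, -0.001]
contact_force: [-4.5, 0.4, 18.0]
finger_gap: 0.0132
```

```bash
python3 go.py .6027 -.0464 .1437 -13.8; python3 hv.py side8 .0799
python3 - <<'E'
import cv2
cv2.imwrite('pics/s8f.png',cv2.imread('pics/side8.png'))
E
```

```text
t 13.0 p [ 0.6032 -0.0463  0.1437] psi -13.82 zax [ 0.0028  0.0011 -1.    ] F [-4.48  0.39 18.01] gap 0.0132
tool shift cm [-0.04  0.02  0.  ]
rotvec tool [-0.0018 -0.0025 -0.0003]
```

View pics/side8o.png

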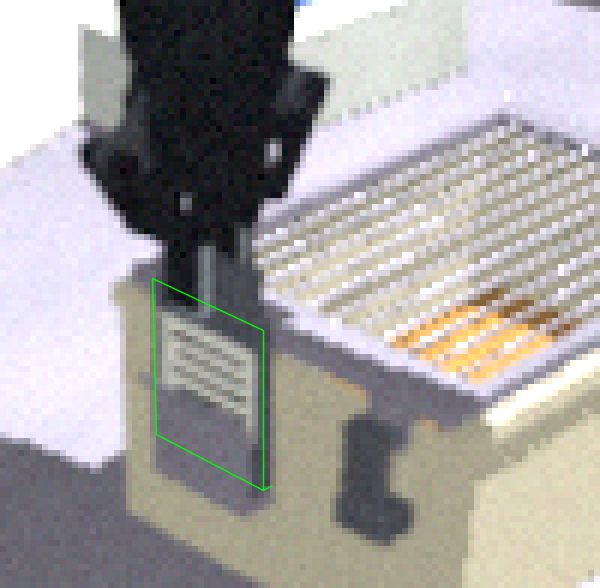

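View pics/side8.png

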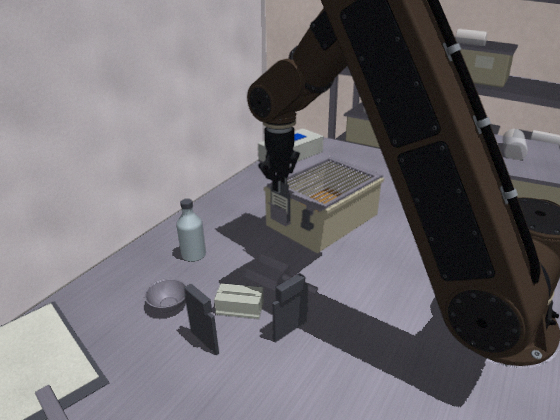

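```bash
python3 -c "
from station import manip
print(manip.read_state()['contact_force']);print(manip.job_done())
s=manip.read_state();print(s['t'],s['eef_pos'],s['contact_force'],s['finger_gap'])"
```

```text
[-4.9121922   1.13400315 18.15411266]
the job is handed in; nothing more can be done
None
the job is handed in; nothing more can be done
```

I pressed the lid shut, moved the card holder from the white stand into the slot behind the lip, and pushed its seat down. I handed the job in at about 13 s with the gripper still holding it. `job_done` reports no verdict, so what follows is from my own last checks.

- **Lid:** the force rose to about 19 N and then fell away as the catch snapped. The fingertips stopped at 131.5 mm, against 133 mm given for the shut lid. The later pictures show it flush.
- **Holder choice:** of the three look-alikes I took the smallest, the one in the stand. The card faces outwards.
- **Seat:** it pushed back with about 3 N, then 6 N, then 18 N. The fingertips stopped at 143.7 mm, the height I expected with the seat on its stop. I inferred the seat's position from the force and the height, and did not measure it.
- **Position:** I put the holder within about 3 mm of the lip's middle, and the tool is less than 0.2° from vertical. The last picture shows the plate's foot hidden behind the lip.
- **Bystanders:** the bottle and bowl stand where they were in the last side picture. The scoop is mostly hidden behind a look-alike there, but nothing came near it.

Two things disagreed. The side and top cameras differed by about 3 mm either way on where the middle of the lip is, so I took the value between them. A sideways force of about 5 N also remained on the tool at the end, probably friction against the slot.

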